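# Put the mixed-up tools back in their own trays

### The job

The three tools are in each other's trays: move each into the tray whose pad has the tool's own colour, laid in the middle of the pad and lengthwise along it (either way round), the same side up as now. A tray takes one tool at a time, so first set one tool down in the middle of the empty cork mat and let go of it there, then change the others over. Set the tools down rather than dropping them, and leave the grinding disc, the screw jar and the try square where they are.

Things in the scene. Friction and masses are not known exactly. Their poses are not given: they have to be found in the camera images.
- screwdriver: loose stubby screwdriver, red handle with black bands, lying flat, about 90 g, 106 mm long along x (handle end x = -53, blade tip x = +53). Handle: rounded square bar 30 mm wide (y) and 30 high, x = -53 to +13; grip it at its middle, x = -20. Steel shank 8 mm thick, 15 mm up. Origin: middle of the overall length, at the level of the handle's underside; z up.
- tape_measure: yellow tape measure with black side panels standing upright, loose, about 220 g, 70 mm long (x), 40 mm thick (y; 42 mm with the thin panels, which are only seen), 62 mm high. Origin: centre of the underside; z up.
- block_plane: small blue block plane, loose, about 350 g, flat-sided body 100 mm long (x), 40 mm wide (y), 26 mm high, with a brass knob at the +x end (top 42 mm up), and a steel blade and a dark wooden palm rest behind (top about 50 mm). Origin: centre of the sole; z up.
- red_tray: fixed open wooden tray with a dark grey floor, outside 148 x 144 mm (x, y), 26 mm high, walls 6 mm, floor top 6 mm above the origin. In the middle of its floor a red pad 130 x 56 mm (long side along x), flush with the floor, partly covered at the start by a tool; red marks on the rims of the two x-end walls. Origin: centre of the underside, on the bench top; z up.
- yellow_tray: fixed open wooden tray with a dark grey floor, outside 148 x 144 mm (x, y), 26 mm high, walls 6 mm, floor top 6 mm above the origin. In the middle of its floor a yellow pad 96 x 64 mm (long side along x), flush with the floor, partly covered at the start by a tool; yellow marks on the rims of the two x-end walls. Origin: centre of the underside, on the bench top; z up.
- blue_tray: fixed open wooden tray with a dark grey floor, outside 148 x 144 mm (x, y), 26 mm high, walls 6 mm, floor top 6 mm above the origin. In the middle of its floor a blue pad 126 x 64 mm (long side along x), flush with the floor, partly covered at the start by a tool; blue marks on the rims of the two x-end walls. Origin: centre of the underside, on the bench top; z up.
- cork_mat: fixed flat brown cork mat, 130 x 110 mm (x, y), 4 mm thick, empty at the start. Origin: centre of the underside, on the bench top; z up.
- grinding_disc: loose flat black grinding disc with a centre hole, 100 mm across, 6 mm thick, lying on the bench. Not to be moved. Origin: centre of the underside.
- screw_jar: loose closed glass jar with a steel lid, 60 mm across, 80 mm high, standing on the bench. Not to be moved. Origin: centre of the underside.
- try_square: loose L-shaped try square lying on the bench: dark wooden stock 24 x 110 x 18 mm (x, y, z) centred on the origin, steel blade 34 mm wide reaching to x = +152 mm at y = +36 mm. Not to be moved. Origin: centre of the stock's underside.
There are look-alikes about, which are no part of the job. What is meant by the screwdriver is not yellow, and is the larger of those in its own colour.

How it is judged (in metres and radians):
On the way:
1. one of the three tools has been set down upright on the cork mat (its origin within 45 mm of the mat's centre) and let go (((horizontal distance between screwdriver and cork_mat below 0.045 m and height (world z) of screwdriver below 0.012 m and angle between screwdriver's own z axis and vertical below 0.15 rad and linear speed of screwdriver below 0.03 m/s and contact force between screwdriver and the fingers below 0.1 N) or (horizontal distance between tape_measure and cork_mat below 0.045 m and height (world z) of tape_measure below 0.012 m and angle between tape_measure's own z axis and vertical below 0.15 rad and linear speed of tape_measure below 0.03 m/s and contact force between tape_measure and the fingers below 0.1 N) or (horizontal distance between block_plane and cork_mat below 0.045 m and height (world z) of block_plane below 0.012 m and angle between block_plane's own z axis and vertical below 0.15 rad and linear speed of block_plane below 0.03 m/s and contact force between block_plane and the fingers below 0.1 N))), for 0.2 s.
At the end, for the whole second after the job is handed in: Each tool lies in the tray of its own colour: centres within 15 mm horizontally, lengths within 15 degrees either way round, underside on the tray floor (under 12 mm above the tray's own), right way up (tilt under 0.15 rad), released and at rest (horizontal distance between screwdriver and red_tray below 0.015 m and angle between the x axis of screwdriver and the x axis of red_tray, either way round below 0.26 rad and z of screwdriver in the frame of red_tray below 0.012 m and angle between each of screwdriver, tape_measure, block_plane's own z axis and vertical below 0.15 rad and linear speed of each of screwdriver, tape_measure, block_plane below 0.02 m/s and angular speed of each of screwdriver, tape_measure, block_plane below 0.2 rad/s and horizontal distance between tape_measure and yellow_tray below 0.015 m and angle between the x axis of tape_measure and the x axis of yellow_tray, either way round below 0.26 rad and z of tape_measure in the frame of yellow_tray below 0.012 m and horizontal distance between block_plane and blue_tray below 0.015 m and angle between the x axis of block_plane and the x axis of blue_tray, either way round below 0.26 rad and z of block_plane in the frame of blue_tray below 0.012 m); the robot touches nothing.
It fails at once if a tool is dropped or thrown (faster than 0.7 m/s, a fall of about 25 mm, while the fingers do not touch it) ((linear speed of screwdriver above 0.7 m/s and contact force between screwdriver and the fingers below 0.05 N) or (linear speed of tape_measure above 0.7 m/s and contact force between tape_measure and the fingers below 0.05 N) or (linear speed of block_plane above 0.7 m/s and contact force between block_plane and the fingers below 0.05 N)).
It fails at once if the grinding disc is moved by more than 20 mm (distance of grinding_disc from where it was at the start of the episode above 0.02 m).
It fails at once if the screw jar is moved by more than 20 mm (distance of screw_jar from where it was at the start of the episode above 0.02 m).
It fails at once if the try square is moved by more than 20 mm (distance of try_square from where it was at the start of the episode above 0.02 m).
It also fails if it takes over 120 s, if anything falls off the work surface, if the arm or the gripper's body presses on something with over 40 N, if the wrist force passes 120 N, or if a joint passes its speed limit or range.

### The arm

A 6-joint arm with a two-finger parallel gripper is mounted at the origin on the work surface. World frame = base frame: x ahead of the robot, y to its left, z up, the work surface at z = 0. Lengths are in mm, angles in rad, forces in N, time in s.
With the tool pointing down it reaches from about 350 to 775 mm from the base axis. Payload 7.3 kg.
Tool frame: the origin (TCP) lies at the very end of the fingers, on their centre line; the grasp point (between the pads) lies 19 mm behind it; z points along the fingers, y is the line along which they close (so a half turn about z gives the same grasp; the last joint's range is limited). The gripper opens to 92 mm and grips with 3 to 60 N. Pads are 19 mm wide; open, the fingers measure 130 mm over their backs; the gripper's body (75 mm by 190 mm) begins 47 mm behind the grasp point.
Start: joints at [-0.146, 0.342, 1.524, -0, 1.275, -0.146], TCP at [525.019, 0.019, 226.741] pointing down, gripper open.
Joint ranges: [-2.53, 2.53], [-0.77, 2.02], [0.04, 2.7], [-1, 4.14], [0.28, 2.66], [-3.11, 3.11]. Speed limits (rad/s): [2.57, 2.57, 3.14, 3.14, 3.14, 3.14].

### API

Orientations are given as [roll, pitch, yaw] about the fixed x, y, z axes, in that order (R = Rz(yaw) Ry(pitch) Rx(roll)).
In Python, from plant import bot gives the robot as it stands.
- The arm moves only by the tool jog_arm, never from a script. Its argument "targets" is a list of rows, each an object with "xyz": the shift along the tool's x, y, z as a fraction of full scale, a list of three; "spin": the turn about the tool's z as a fraction of full scale. In form: [{"xyz": [x, y, z], "spin": spin}, ...]. A call has exactly 10 rows; each row shifts and turns the commanded pose from where the row before left it, along the tool's axes as they then stand; what a row does not reach is not made up. Full scale, the value 1, is 80 mm for a shift and 0.1 rad for a turn. A row lasts 1/8 s, in which the tool goes at most 62.5 mm and 10.7 degrees, less where a joint would pass 70% of its speed; a pose out of reach is approached as far as the arm can. A call with a number of a shift or a turn outside -1 to 1 is refused whole. A call with a gripper value outside its range is refused whole. "gripper" is the opening in per cent of the stroke, from 0 (shut) to 100 (fully open), set as the call begins (left out, the last holds). The fingers move at their own pace and stop on an object; the grip force is fixed at half the most. Time passes only in rows, so rows that do not move let the fingers close, or fill a call up. It gives the time, the measured TCP pose, the force, the opening and the grip force at its end, in the units of the state.
- bot.get_obs(): the state, without advancing time (a new reading comes with each control period).
- bot.capture(name): name is "scene" or "side" or "wrist"; returns the picture (420x560x3 uint8, blue, green, red); there is no depth.
- bot.get_calibration(name): a dict with "vfov" (degrees; the focal length in pixels is half the picture's height over the tangent of half this angle, whatever the lens; pixels are square), "cx", "cy" (the principal point, pixels), "eye" and "rotation" of the camera in the world. Camera axes: x right, y down, z forward; pixel columns grow to the right and rows downward; lengths in mm; the calibration is good to about 2 mm. A picture is of the moment at which its call begins: read the wrist's pose just before it. get_calibration takes no time and is no camera call; for the wrist camera it gives the pose at the moment of the call.
- bot.close_job(): hands the job in; it is judged then, once.
The state is a dict: "time": time; "joint_positions": joint angles; "dq": joint speeds; "tau": joint torques, N m; "tool_pos": TCP position; "tcp_rot": TCP orientation; "contact_force": force on the tool from outside, world axes, zero at the start; "moment": the same for the moment, N m; "grip_width": finger opening in mm; "finger_force": force on a finger pad.
Only numpy, scipy, OpenCV 4.12 (cv2) and the standard library are available. Lean on these libraries where they do the work, as an engineer would, in place of code of your own. Each camera call takes 0.05 s, during which the arm holds its last target. There are 200 camera calls.

## Working session

There is one attempt and no reset: what is moved stays moved. The work goes in short steps, Python scripts to look and compute and a tool call to move; the robot and the scene stay as the last step left them, time stands still between calls to the robot, and variables do not carry over. Pictures are saved under pics/ and viewed, at most 14 in all, crops included, and the job is handed in when it is done.

Besides the shell and the picture viewer there is one more tool, called after ">>>" as name(argument=value, ...), one argument or row to a line, values as JSON. jog_arm: Moves the arm, as the interface text tells. Shift numbers are shares of 80 mm and turn numbers shares of 0.1 rad, none past 1 either way. Its arguments: {"type":"object","properties":{"targets":{"type":"array","items":{"type":"object","properties":{"xyz":{"type":"array","items":{"type":"number"}},"spin":{"type":"number"}}}},"gripper":{"type":"number"}},"required":["targets"]}

```bash
ls; mkdir -p pics; python3 - <<'E'
from plant import bot
import cv2,numpy as np
o=bot.get_obs();print(o['time'],o['tool_pos'],o['tcp_rot'],o['grip_width'])
for n in ('scene','side','wrist'):
    c=bot.get_calibration(n);print(n,c)
    cv2.imwrite(f'pics/{n}0.png',bot.capture(n))
E
```

```text
pics
0.0 [5.24583652e+02 7.45241806e-02 2.26023110e+02] [-3.14003181e+00 -1.98349717e-04  1.57081340e+00] 91.50292066281857
scene {'vfov': 54.918230011026736, 'cx': 278.4787586754142, 'cy': 212.207477307266, 'eye': array([1242.13331077, -110.73149313,  726.90132007]), 'rotation': array([-2.32144423, -0.01965536,  1.32756907])}
side {'vfov': 42.08041716144649, 'cx': 271.9464920896623, 'cy': 202.28534617506654, 'eye': array([-273.07778211, -960.03684789, 1171.8790473 ]), 'rotation': array([-2.27770442, -0.01449506, -0.6666662 ])}
wrist {'vfov': 71.34162771487028, 'cx': 277.84289560214563, 'cy': 209.9191597782752, 'eye': array([524.49996828,  74.05572967, 383.13328692]), 'rotation': array([ 2.86592079e+00,  5.22648198e-04, -2.29050157e-05])}
```

View pics/scene0.png

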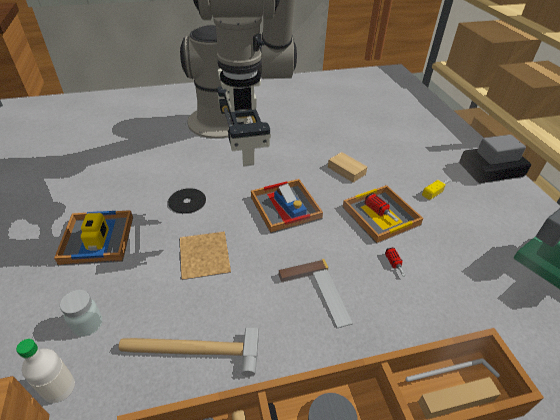

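View pics/side0.png

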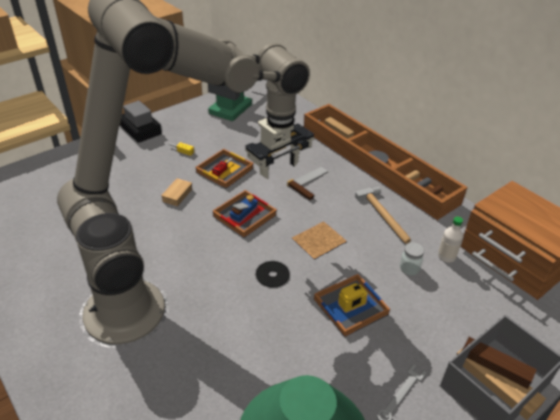

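View pics/wrist0.png

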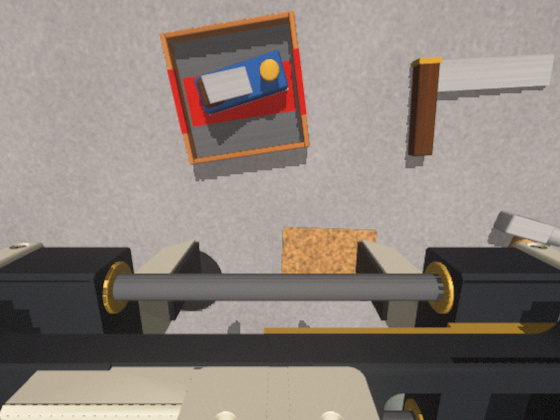

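The scene picture shows the tape measure in the blue tray (93,235), the plane in the red tray (288,203), the screwdriver in the yellow tray (380,208) and the mat at (205,255). The wrist picture shows the red tray with the plane and part of the mat. I'll put the screwdriver on the mat first, then move tape→yellow, plane→blue and screwdriver→red.

```bash
cat > h.py <<'E'
import cv2,numpy as np
from scipy.spatial.transform import Rotation as R
from plant import bot
def cam(n):
    c=bot.get_calibration(n)
    f=210/np.tan(np.radians(c['vfov']/2))
    return c,f,R.from_euler('xyz',c['rotation']).as_matrix()
def rays(k,px):
    c,f,M=k; px=np.atleast_2d(np.asarray(px,float))
    return np.c_[(px[:,0]-c['cx'])/f,(px[:,1]-c['cy'])/f,np.ones(len(px))]@M.T
def plane(k,px,z):
    d=rays(k,px);e=k[0]['eye'];return (e+d*((z-e[2])/d[:,2])[:,None])[:,:2]
def rect(pts):
    (c,(w,h),a)=cv2.minAreaRect(np.float32(pts))
    if w<h: w,h,a=h,w,a+90
    return np.round(c,1),round(w,1),round(h,1),round((a+90)%180-90,1)
E
python3 - <<'E'
from h import *
for n,P in {'scene':dict(red=(287,205),yel=(383,212),blue=(95,237),mat=(205,255)),'side':dict(red=(245,213),yel=(225,168),blue=(351,303),mat=(320,239),disc=(272,274),jar=(413,268))}.items():
    k=cam(n)
    for a,p in P.items(): print(n,a,plane(k,p,15).round())
k=cam('wrist')
o=[(162,36),(292,13),(308,144),(192,163)]
print('red rim wrist',plane(k,o,26).round(1),plane(k,[(225,86)],26))
print('mat',plane(k,[(284,227),(376,230)],4),'square',plane(k,[(412,60),(440,58),(410,155)],18))
E
```

```text
scene red [[483. 115.]]
scene yel [[564. 352.]]
scene blue [[ 492. -363.]]
scene mat [[ 608. -114.]]
side red [[477. 105.]]
side yel [[561. 340.]]
side blue [[ 489. -363.]]
side mat [[ 588. -129.]]
side disc [[ 385. -151.]]
side jar [[ 721. -380.]]
red rim wrist [[398.6 169.3]
 [539.5 191.1]
 [560.4  54.7]
 [420.2  32.2]] [[464.53914132 118.92559658]]
mat [[532.84446744 -57.54740858]
 [659.2423325  -61.89170763]] square [[676.41424155 147.2546884 ]
 [707.82254356 149.30522313]
 [687.20566376  41.0402321 ]]
```

>>> jog_arm(
  targets=[
    {"xyz": [0.5, 0.1, 0], "spin": 0},
    {"xyz": [0.5, 0.1, 0], "spin": 0},
    {"xyz": [0.5, 0.1, 0], "spin": 0},
    {"xyz": [0.5, 0.1, 0], "spin": 0},
    {"xyz": [0.5, 0.1, 0], "spin": 0},
    {"xyz": [0.5, 0, 0], "spin": 0},
    {"xyz": [0, 0, 0], "spin": 0},
    {"xyz": [0, 0, 0], "spin": 0},
    {"xyz": [0, 0, 0], "spin": 0},
    {"xyz": [0, 0, 0], "spin": 0},
  ],
  gripper=100,
)

```text
time: 1.4
tool_pos: [565.2, 239.1, 226.9]
tcp_rot: [3.141, 0.0, 1.569]
contact_force: [0.4, 0.3, 0.1]
grip_width: 91.6
finger_force: 0.0
```

```bash
python3 - <<'E'
from h import *
k=cam('wrist');im=bot.capture('wrist');cv2.imwrite('pics/w1.png',im);np.save('w1.npy',np.array(k,dtype=object),allow_pickle=True)
print(bot.get_obs()['tool_pos'])
E
```

```text
[565.18764223 239.22108043 226.90027169]
```

View pics/w1.png

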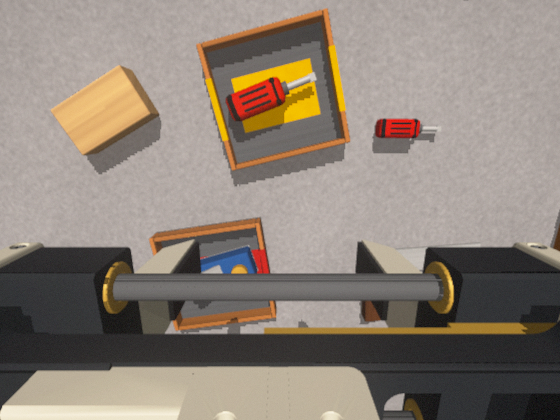

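The yellow tray's rim corners lie at (199,45), (328,11), (348,141) and (233,168). The screwdriver's handle is at (257,98), its tip at (315,76), and the smaller look-alike at (400,128) is outside.

```bash
cat >> h.py <<'E'
HUE=dict(red=lambda h:(h<8)|(h>172),yellow=lambda h:(h>20)&(h<34),blue=lambda h:(h>100)&(h<130))
def blob(im,col,box,smin=150,vmin=60):
    h,s,v=cv2.split(cv2.cvtColor(im,cv2.COLOR_BGR2HSV))
    m=(HUE[col](h)&(s>smin)&(v>vmin)).astype(np.uint8)
    q=np.zeros_like(m);x0,y0,x1,y1=box;q[y0:y1,x0:x1]=m[y0:y1,x0:x1]
    q=cv2.morphologyEx(q,cv2.MORPH_CLOSE,np.ones((7,7)))
    cs,_=cv2.findContours(q,cv2.RETR_EXTERNAL,cv2.CHAIN_APPROX_NONE)
    c=max(cs,key=cv2.contourArea);return c[:,0,:]
def tray(k,c):
    p=plane(k,c,26);ax=(p[1]-p[0]+p[2]-p[3])
    print('tray',p.mean(0).round(1),'yaw',np.degrees(np.arctan2(ax[1],ax[0])).round(1),np.linalg.norm(np.roll(p,-1,0)-p,axis=1).round())
E
python3 - <<'E'
from h import *
im=cv2.imread('pics/w1.png');k=cam('wrist')
tray(k,[(199,45),(328,11),(348,141),(233,168)])
c=blob(im,'red',(215,60,325,130))
for z in (21,36): print('handle',rect(plane(k,c,z)))
print('tip',plane(k,[(315,76)],21))
c=blob(im,'yellow',(228,55,322,135));print('pad',rect(plane(k,c,6)))
print(bot.get_obs()['tool_pos'])
E
```

```text
tray [564.3 348.6] yaw 13.0 [144. 138. 142. 138.]
handle (array([539.1, 344.6]), 67.0, 30.9, 20.9)
handle (array([540.2, 343.3]), 64.2, 29.6, 20.9)
tip [[607.75996051 369.28152276]]
pad (array([563.2, 349. ]), 95.6, 63.6, 13.6)
[565.18764223 239.22108043 226.90027169]
```

>>> jog_arm(
  targets=[
    {"xyz": [0, 0, 0.12], "spin": 1},
    {"xyz": [0, 0, 0.12], "spin": 1},
    {"xyz": [0, 0, 0.12], "spin": 1},
    {"xyz": [0, 0, 0.12], "spin": 1},
    {"xyz": [0, 0, 0.12], "spin": 1},
    {"xyz": [0, 0, 0.12], "spin": 1},
    {"xyz": [0, 0, 0.12], "spin": 1},
    {"xyz": [0, 0, 0.12], "spin": 1},
    {"xyz": [0, 0, 0.12], "spin": 1},
    {"xyz": [0, 0, 0.12], "spin": 1},
  ],
  gripper=70,
)

```text
time: 2.7
tool_pos: [565.2, 239.6, 130.6]
tcp_rot: [3.141, -0.0, 0.567]
contact_force: [-0.8, 0.7, 0.1]
grip_width: 64.2
finger_force: 0.0
```

>>> jog_arm(
  targets=[
    {"xyz": [0, 0, 0], "spin": 1},
    {"xyz": [0, 0, 0], "spin": 1},
    {"xyz": [0.04, -0.33, 0], "spin": 0},
    {"xyz": [0.04, -0.33, 0], "spin": 0},
    {"xyz": [0.04, -0.33, 0], "spin": 0},
    {"xyz": [0.05, -0.35, 0], "spin": 0},
    {"xyz": [0, 0, 0], "spin": 0},
    {"xyz": [0, 0, 0], "spin": 0},
    {"xyz": [0, 0, 0], "spin": 0},
    {"xyz": [0, 0, 0], "spin": 0},
  ],
)

```text
time: 3.95
tool_pos: [539.2, 344.1, 130.8]
tcp_rot: [3.141, -0.0, 0.37]
contact_force: [0.1, -0.2, -0.6]
grip_width: 64.1
finger_force: 0.0
```

```bash
python3 - <<'E'
from h import *
k=cam('wrist');im=bot.capture('wrist');cv2.imwrite('pics/w2.png',im)
o=bot.get_obs();print(o['tool_pos'],o['tcp_rot'],k[0])
E
```

```text
[539.1712743  344.19087236 130.80099109] [ 3.14147048e+00 -1.00020330e-04  3.69854570e-01] {'vfov': 71.34162771487028, 'cx': 277.84289560214563, 'cy': 209.9191597782752, 'eye': array([607.02062822, 371.37798457, 287.8231026 ]), 'rotation': array([ 2.86718485e+00, -1.29232262e-03, -1.20116647e+00])}
```

View pics/w2.png

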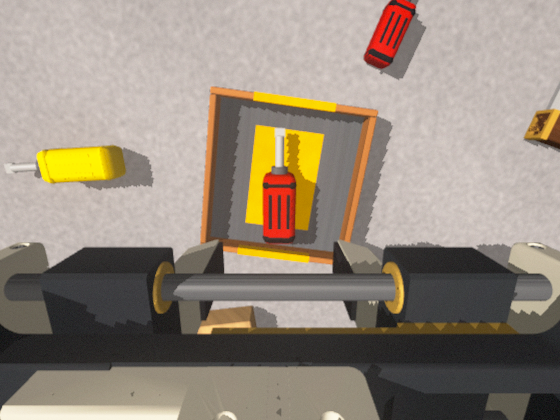

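The handle is centred between the fingers (column 279) and aligned, so I descend.

>>> jog_arm(
  targets=[
    {"xyz": [0, 0, 0.3], "spin": 0},
    {"xyz": [0, 0, 0.3], "spin": 0},
    {"xyz": [0, 0, 0.3], "spin": 0},
    {"xyz": [0, 0, 0.3], "spin": 0},
    {"xyz": [0, 0, 0.2], "spin": 0},
    {"xyz": [0, 0, 0.12], "spin": 0},
    {"xyz": [0, 0, 0], "spin": 0},
    {"xyz": [0, 0, 0], "spin": 0},
    {"xyz": [0, 0, 0], "spin": 0},
    {"xyz": [0, 0, 0], "spin": 0},
  ],
)

```text
time: 5.25
tool_pos: [539.1, 345.0, 9.7]
tcp_rot: [-3.142, -0.001, 0.371]
contact_force: [0.2, 0.2, -0.8]
grip_width: 64.6
finger_force: 0.0
```

>>> jog_arm(
  targets=[
    {"xyz": [0, 0, 0], "spin": 0},
    {"xyz": [0, 0, 0], "spin": 0},
    {"xyz": [0, 0, 0], "spin": 0},
    {"xyz": [0, 0, 0], "spin": 0},
    {"xyz": [0, 0, 0], "spin": 0},
    {"xyz": [0, 0, 0], "spin": 0},
    {"xyz": [0, 0, 0], "spin": 0},
    {"xyz": [0, 0, 0], "spin": 0},
    {"xyz": [0, 0, 0], "spin": 0},
    {"xyz": [0, 0, 0], "spin": 0},
  ],
  gripper=0,
)

```text
time: 6.5
tool_pos: [538.8, 344.9, 9.1]
tcp_rot: [-3.142, -0.0, 0.371]
contact_force: [1.1, -0.8, 0.5]
grip_width: 29.6
finger_force: 30.0
```

>>> jog_arm(
  targets=[
    {"xyz": [0, 0, -0.1], "spin": 0},
    {"xyz": [0, 0, -0.3], "spin": 0},
    {"xyz": [0, 0, -0.4], "spin": 0},
    {"xyz": [0, 0, -0.4], "spin": 0},
    {"xyz": [0, 0, -0.3], "spin": 0},
    {"xyz": [-0.1, 0.35, 0], "spin": 0},
    {"xyz": [-0.15, 0.5, 0], "spin": 0},
    {"xyz": [-0.15, 0.5, 0], "spin": 0},
    {"xyz": [-0.15, 0.5, 0], "spin": 0},
    {"xyz": [-0.15, 0.5, 0], "spin": 0},
  ],
)

```text
time: 7.75
tool_pos: [554.8, 148.2, 129.8]
tcp_rot: [3.141, -0.001, 0.371]
contact_force: [0.5, 0.1, -1.8]
grip_width: 29.8
finger_force: 30.0
```

>>> jog_arm(
  targets=[
    {"xyz": [-0.2, 0.55, 0], "spin": 0},
    {"xyz": [-0.2, 0.55, 0], "spin": 0},
    {"xyz": [-0.2, 0.6, 0], "spin": 0},
    {"xyz": [-0.2, 0.6, 0], "spin": 0},
    {"xyz": [-0.15, 0.5, 0], "spin": 0},
    {"xyz": [-0.04, 0.4, 0], "spin": 0},
    {"xyz": [0, 0, 0], "spin": 1},
    {"xyz": [0, 0, 0], "spin": 1},
    {"xyz": [0, 0, 0], "spin": 0},
    {"xyz": [0, 0, 0], "spin": 0},
  ],
)

```text
time: 9.0
tool_pos: [573.8, -117.8, 129.4]
tcp_rot: [3.141, -0.0, 0.173]
contact_force: [-0.1, -0.7, -0.7]
grip_width: 29.7
finger_force: 30.0
```

```bash
python3 - <<'E'
from h import *
k=cam('wrist');im=bot.capture('wrist');cv2.imwrite('pics/w3.png',im)
o=bot.get_obs();print(o['tool_pos'],o['tcp_rot'],o['grip_width'])
E
```

```text
[ 573.76681104 -117.79540448  129.37045065] [ 3.14148643e+00 -3.32721957e-04  1.72583394e-01] 29.764651592536847
```

View pics/w3.png

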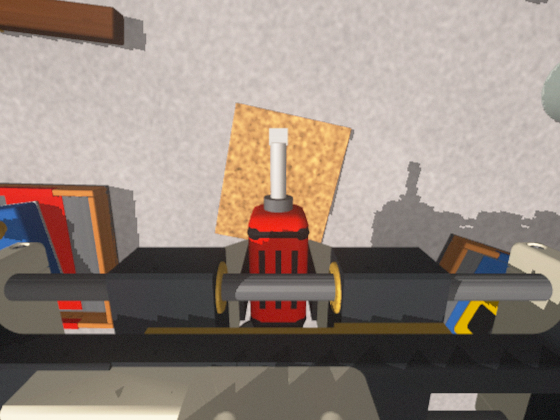

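The screwdriver hangs level above the mat (corners at (236,103), (352,130) and (217,235)). Lowering it.

>>> jog_arm(
  targets=[
    {"xyz": [0, 0, 0.3], "spin": 0},
    {"xyz": [0, 0, 0.3], "spin": 0},
    {"xyz": [0, 0, 0.3], "spin": 0},
    {"xyz": [0, 0, 0.3], "spin": 0},
    {"xyz": [0, 0, 0.2], "spin": 0},
    {"xyz": [0, 0, 0.08], "spin": 0},
    {"xyz": [0, 0, 0.04], "spin": 0},
    {"xyz": [0, 0, 0], "spin": 0},
    {"xyz": [0, 0, 0], "spin": 0},
    {"xyz": [0, 0, 0], "spin": 0},
  ],
)

```text
time: 10.3
tool_pos: [574.0, -118.0, 8.0]
tcp_rot: [3.141, -0.001, 0.171]
contact_force: [0.1, 0.5, -1.5]
grip_width: 29.8
finger_force: 30.0
```

>>> jog_arm(
  targets=[
    {"xyz": [0, 0, 0], "spin": 0},
    {"xyz": [0, 0, 0], "spin": 0},
    {"xyz": [0, 0, 0], "spin": 0},
    {"xyz": [0, 0, 0], "spin": 0},
    {"xyz": [0, 0, 0], "spin": 0},
    {"xyz": [0, 0, 0], "spin": 0},
    {"xyz": [0, 0, 0], "spin": 0},
    {"xyz": [0, 0, 0], "spin": 0},
    {"xyz": [0, 0, 0], "spin": 0},
    {"xyz": [0, 0, 0], "spin": 0},
  ],
  gripper=70,
)

```text
time: 11.55
tool_pos: [573.8, -118.0, 7.6]
tcp_rot: [3.142, -0.0, 0.171]
contact_force: [0.0, 0.9, 1.0]
grip_width: 64.3
finger_force: 0.0
```

>>> jog_arm(
  targets=[
    {"xyz": [0, 0, -0.2], "spin": 0},
    {"xyz": [0, 0, -0.5], "spin": 0},
    {"xyz": [0, 0, -0.5], "spin": 0},
    {"xyz": [0, 0, -0.5], "spin": 0},
    {"xyz": [0, 0, -0.5], "spin": 0},
    {"xyz": [-0.4, 0.4, -0.3], "spin": 0},
    {"xyz": [-0.5, 0.5, 0], "spin": 0},
    {"xyz": [-0.5, 0.5, 0], "spin": 0},
    {"xyz": [-0.5, 0.5, 0], "spin": 0},
    {"xyz": [-0.5, 0.5, 0], "spin": 0},
  ],
)

```text
time: 12.8
tool_pos: [416.0, -341.1, 209.0]
tcp_rot: [3.14, -0.001, 0.171]
contact_force: [0.1, 0.5, 0.9]
grip_width: 64.0
finger_force: 0.0
```

>>> jog_arm(
  targets=[
    {"xyz": [-0.2, 0.4, 0], "spin": 0},
    {"xyz": [0, 0, 0], "spin": 0},
    {"xyz": [0, 0, 0], "spin": 0},
    {"xyz": [0, 0, 0], "spin": 0},
    {"xyz": [0, 0, 0], "spin": 0},
    {"xyz": [0, 0, 0], "spin": 0},
    {"xyz": [0, 0, 0], "spin": 0},
    {"xyz": [0, 0, 0], "spin": 0},
    {"xyz": [0, 0, 0], "spin": 0},
    {"xyz": [0, 0, 0], "spin": 0},
  ],
  gripper=75,
)

```text
time: 14.05
tool_pos: [406.8, -374.1, 207.5]
tcp_rot: [3.142, -0.0, 0.171]
contact_force: [-0.8, -0.3, 0.3]
grip_width: 68.8
finger_force: 0.0
```

```bash
python3 - <<'E'
from h import *
k=cam('wrist');im=bot.capture('wrist');cv2.imwrite('pics/w4.png',im)
o=bot.get_obs();print(o['tool_pos'],o['tcp_rot'],o['grip_width'])
E
```

```text
[ 406.79671914 -374.08180207  207.51526298] [-3.14156642e+00 -9.37405114e-05  1.70683249e-01] 68.77271503206828
```

View pics/w4.png

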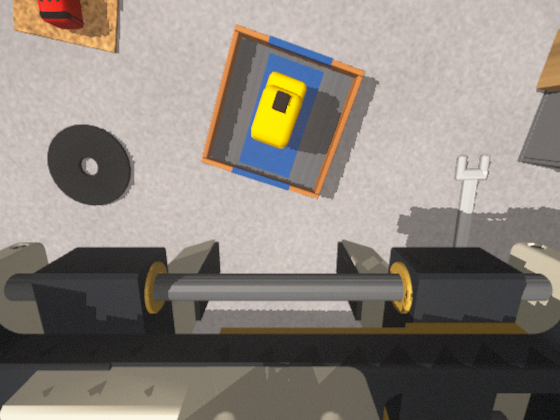

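The blue tray's rim corners are at (203,159), (236,26), (363,72) and (318,197). The tape measure is at (279,110), the screwdriver lies on the mat at top left, and the disc is at (90,165).

```bash
python3 - <<'E'
from h import *
im=cv2.imread('pics/w4.png');k=cam('wrist');print(k[0]['eye'])
tray(k,[(203,159),(236,26),(363,72),(318,197)])
c=blob(im,'yellow',(240,60,315,155))
for z in (37,68): print('tape',rect(plane(k,c,z)))
c=blob(im,'blue',(225,30,335,190),100,40);print('pad+marks',rect(plane(k,c,6)))
E
```

```text
[ 478.47690612 -360.762113    364.52066158]
tray [ 489.5 -361.7] yaw -7.8 [141. 140. 143. 141.]
tape (array([ 495.3, -358.1]), 71.0, 42.5, -10.2)
tape (array([ 493.7, -358.4]), 64.3, 38.4, -10.2)
pad+marks (array([ 482. , -359.8]), 141.3, 72.2, -8.1)
```

>>> jog_arm(
  targets=[
    {"xyz": [0, 0, 0], "spin": 1},
    {"xyz": [0, 0, 0], "spin": 1},
    {"xyz": [0, 0, 0], "spin": 1},
    {"xyz": [0, 0, 0], "spin": 0.5},
    {"xyz": [0.35, -0.13, 0], "spin": 0},
    {"xyz": [0.35, -0.13, 0], "spin": 0},
    {"xyz": [0.35, -0.13, 0], "spin": 0},
    {"xyz": [0, 0, 0.3], "spin": 0},
    {"xyz": [0, 0, 0.3], "spin": 0},
    {"xyz": [0, 0, 0.3], "spin": 0},
  ],
)

```text
time: 15.35
tool_pos: [495.1, -358.3, 134.8]
tcp_rot: [3.142, -0.0, -0.179]
contact_force: [0.1, -0.5, -0.5]
grip_width: 68.8
finger_force: 0.0
```

>>> jog_arm(
  targets=[
    {"xyz": [0, 0, 0.2], "spin": 0},
    {"xyz": [0, 0, 0.2], "spin": 0},
    {"xyz": [0, 0, 0.2], "spin": 0},
    {"xyz": [0, 0, 0.2], "spin": 0},
    {"xyz": [0, 0, 0.2], "spin": 0},
    {"xyz": [0, 0, 0.2], "spin": 0},
    {"xyz": [0, 0, 0.2], "spin": 0},
    {"xyz": [0, 0, 0.04], "spin": 0},
    {"xyz": [0, 0, 0], "spin": 0},
    {"xyz": [0, 0, 0], "spin": 0},
  ],
)

```text
time: 16.6
tool_pos: [495.4, -358.7, 21.0]
tcp_rot: [3.141, -0.001, -0.179]
contact_force: [-0.6, -0.5, 0.2]
grip_width: 68.6
finger_force: 0.0
```

>>> jog_arm(
  targets=[
    {"xyz": [0, 0, 0], "spin": 0},
    {"xyz": [0, 0, 0], "spin": 0},
    {"xyz": [0, 0, 0], "spin": 0},
    {"xyz": [0, 0, 0], "spin": 0},
    {"xyz": [0, 0, 0], "spin": 0},
    {"xyz": [0, 0, 0], "spin": 0},
    {"xyz": [0, 0, 0], "spin": 0},
    {"xyz": [0, 0, 0], "spin": 0},
    {"xyz": [0, 0, 0], "spin": 0},
    {"xyz": [0, 0, 0], "spin": 0},
  ],
  gripper=0,
)

```text
time: 17.85
tool_pos: [495.1, -358.4, 20.5]
tcp_rot: [3.141, -0.0, -0.179]
contact_force: [-0.8, -0.9, 2.5]
grip_width: 39.9
finger_force: 30.0
```

>>> jog_arm(
  targets=[
    {"xyz": [0, 0, -0.1], "spin": 0},
    {"xyz": [0, 0, -0.4], "spin": 0},
    {"xyz": [0, 0, -0.5], "spin": 0},
    {"xyz": [0, 0, -0.5], "spin": 0},
    {"xyz": [0, 0, 0], "spin": -1},
    {"xyz": [0, 0, 0], "spin": -1},
    {"xyz": [0, 0, 0], "spin": -1},
    {"xyz": [0, 0, 0], "spin": -1},
    {"xyz": [0, 0, 0], "spin": -0.16},
    {"xyz": [0.1, -0.28, 0], "spin": 0},
  ],
)

```text
time: 19.1
tool_pos: [497.3, -335.1, 140.1]
tcp_rot: [3.141, -0.0, 0.233]
contact_force: [0.7, 1.0, -2.1]
grip_width: 40.2
finger_force: 30.0
```

>>> jog_arm(
  targets=[
    {"xyz": [0.2, -0.56, 0], "spin": 0},
    {"xyz": [0.2, -0.56, 0], "spin": 0},
    {"xyz": [0.2, -0.56, 0], "spin": 0},
    {"xyz": [0.2, -0.56, 0], "spin": 0},
    {"xyz": [0.2, -0.56, 0], "spin": 0},
    {"xyz": [0.2, -0.56, 0], "spin": 0},
    {"xyz": [0.2, -0.56, 0], "spin": 0},
    {"xyz": [0.2, -0.56, 0], "spin": 0},
    {"xyz": [0.2, -0.56, 0], "spin": 0},
    {"xyz": [0.2, -0.56, 0], "spin": 0},
  ],
)

```text
time: 20.35
tool_pos: [547.1, 140.9, 140.5]
tcp_rot: [-3.141, 0.0, 0.236]
contact_force: [0.8, -0.5, -0.8]
grip_width: 39.7
finger_force: 30.0
```

>>> jog_arm(
  targets=[
    {"xyz": [0.2, -0.56, 0], "spin": 0},
    {"xyz": [0.2, -0.56, 0], "spin": 0},
    {"xyz": [0.15, -0.56, 0], "spin": 0},
    {"xyz": [0.15, -0.46, 0], "spin": 0},
    {"xyz": [0.1, -0.36, 0], "spin": 0},
    {"xyz": [0, 0, 0], "spin": 0},
    {"xyz": [0, 0, 0], "spin": 0},
    {"xyz": [0, 0, 0], "spin": 0},
    {"xyz": [0, 0, 0], "spin": 0},
    {"xyz": [0, 0, 0], "spin": 0},
  ],
)

```text
time: 21.6
tool_pos: [563.5, 347.3, 140.5]
tcp_rot: [3.142, -0.0, 0.236]
contact_force: [-1.1, -0.1, -1.4]
grip_width: 40.1
finger_force: 30.0
```

```bash
python3 - <<'E'
from h import *
k=cam('wrist');im=bot.capture('wrist');cv2.imwrite('pics/w5.png',im)
o=bot.get_obs();print(o['tool_pos'],o['tcp_rot'],o['grip_width'])
E
```

```text
[563.46215439 347.38561181 140.46264439] [ 3.14155219e+00 -1.68905934e-04  2.36068698e-01] 40.033108650974675
```

View pics/w5.png

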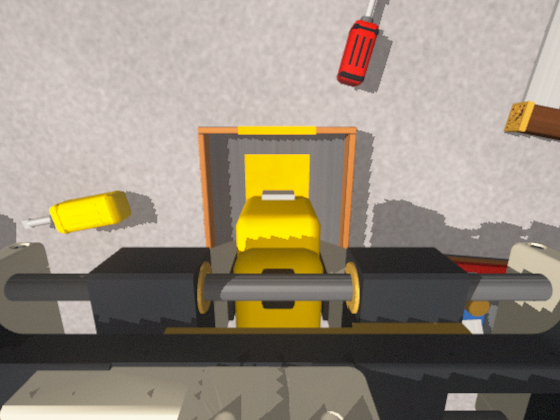

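The tape measure hangs square over the tray, centred on the pad (column 278). Lowering it.

>>> jog_arm(
  targets=[
    {"xyz": [0, -0.02, 0.3], "spin": 0},
    {"xyz": [0, 0, 0.3], "spin": 0},
    {"xyz": [0, 0, 0.3], "spin": 0},
    {"xyz": [0, 0, 0.3], "spin": 0},
    {"xyz": [0, 0, 0.18], "spin": 0},
    {"xyz": [0, 0, 0.07], "spin": 0},
    {"xyz": [0, 0, 0.04], "spin": 0},
    {"xyz": [0, 0, 0], "spin": 0},
    {"xyz": [0, 0, 0], "spin": 0},
    {"xyz": [0, 0, 0], "spin": 0},
  ],
)

```text
time: 22.9
tool_pos: [563.2, 349.5, 21.7]
tcp_rot: [-3.141, -0.001, 0.237]
contact_force: [0.1, 1.1, -2.0]
grip_width: 39.8
finger_force: 30.0
```

>>> jog_arm(
  targets=[
    {"xyz": [0, 0, 0], "spin": 0},
    {"xyz": [0, 0, 0], "spin": 0},
    {"xyz": [0, 0, 0], "spin": 0},
    {"xyz": [0, 0, 0], "spin": 0},
    {"xyz": [0, 0, 0], "spin": 0},
    {"xyz": [0, 0, 0], "spin": 0},
    {"xyz": [0, 0, 0], "spin": 0},
    {"xyz": [0, 0, 0], "spin": 0},
    {"xyz": [0, 0, 0], "spin": 0},
    {"xyz": [0, 0, 0], "spin": 0},
  ],
  gripper=75,
)

```text
time: 24.15
tool_pos: [562.9, 349.3, 21.1]
tcp_rot: [3.142, -0.0, 0.237]
contact_force: [-1.0, 0.6, 0.2]
grip_width: 69.0
finger_force: 0.0
```

>>> jog_arm(
  targets=[
    {"xyz": [0, 0, -0.3], "spin": 0},
    {"xyz": [0, 0, -0.5], "spin": 0},
    {"xyz": [0, 0, -0.5], "spin": 0},
    {"xyz": [0, 0, -0.5], "spin": 0},
    {"xyz": [0, 0, -0.5], "spin": 0},
    {"xyz": [-0.5, 0.43, 0], "spin": 0},
    {"xyz": [-0.5, 0.43, 0], "spin": 0},
    {"xyz": [-0.5, 0.43, 0], "spin": 0},
    {"xyz": [-0.5, 0.43, 0], "spin": 0},
    {"xyz": [-0.5, 0.43, 0], "spin": 0},
  ],
)

```text
time: 25.4
tool_pos: [407.7, 134.0, 205.3]
tcp_rot: [3.141, -0.001, 0.237]
contact_force: [0.4, -0.8, 0.9]
grip_width: 69.1
finger_force: 0.0
```

>>> jog_arm(
  targets=[
    {"xyz": [-0.32, 0.3, 0], "spin": 0.8},
    {"xyz": [0, 0, 0], "spin": 0},
    {"xyz": [0, 0, 0], "spin": 0},
    {"xyz": [0, 0, 0], "spin": 0},
    {"xyz": [0, 0, 0], "spin": 0},
    {"xyz": [0, 0, 0], "spin": 0},
    {"xyz": [0, 0, 0], "spin": 0},
    {"xyz": [0, 0, 0], "spin": 0},
    {"xyz": [0, 0, 0], "spin": 0},
    {"xyz": [0, 0, 0], "spin": 0},
  ],
)

```text
time: 26.65
tool_pos: [389.6, 105.9, 205.1]
tcp_rot: [3.142, -0.0, 0.157]
contact_force: [-0.7, 0.2, 0.6]
grip_width: 68.9
finger_force: 0.0
```

```bash
python3 - <<'E'
from h import *
k=cam('wrist');im=bot.capture('wrist');cv2.imwrite('pics/w6.png',im)
o=bot.get_obs();print(o['tool_pos'],o['tcp_rot'],o['grip_width'])
E
```

```text
[389.59394528 105.88159008 205.14745658] [ 3.14156907e+00 -1.39162492e-04  1.56736640e-01] 68.65455491460621
```

View pics/w6.png

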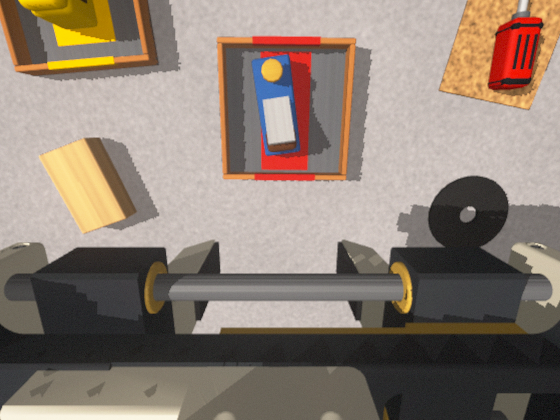

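The red tray's rim corners are at (223,179), (218,39), (355,39) and (347,180). The plane is at (277,105) with its knob at the top, and the screwdriver's handle on the mat is at (516,54).

```bash
python3 - <<'E'
from h import *
im=cv2.imread('pics/w6.png');k=cam('wrist');print(k[0]['eye'])
tray(k,[(223,179),(218,39),(355,39),(347,180)])
c=blob(im,'blue',(240,45,315,165),100,30)
for z in (19,32): print('plane',rect(plane(k,c,z)))
print('corners',plane(k,[(254,57),(289,55),(299,154),(267,157)],32).round(1))
c=blob(im,'red',(240,50,330,175),100,40);print('pad',rect(plane(k,c,6)))
c=blob(im,'red',(470,10,545,95))
for z in (19,34): print('driver',rect(plane(k,c,z)))
E
```

```text
[461.43997281 118.19032125 362.15381181]
tray [477.5 111.6] yaw 8.8 [145. 140. 146. 144.]
plane (array([483.3, 123.1]), 101.6, 40.2, 16.9)
plane (array([482.4, 122.9]), 97.7, 38.7, 16.9)
corners [[526.3 152.8]
 [533.8 117.7]
 [437.3  90.2]
 [428.5 124.9]]
pad (array([475.7, 112.4]), 135.5, 73.3, 9.0)
driver (array([ 574.8, -117.9]), 69.0, 45.4, 9.4)
driver (array([ 569.8, -107.6]), 65.9, 43.4, 9.4)
```

>>> jog_arm(
  targets=[
    {"xyz": [0, 0, 0], "spin": -1},
    {"xyz": [0, 0, 0], "spin": -0.38},
    {"xyz": [0.4, 0.05, 0], "spin": 0},
    {"xyz": [0.4, 0.05, 0], "spin": 0},
    {"xyz": [0.38, 0.04, 0], "spin": 0},
    {"xyz": [0, 0, 0.4], "spin": 0},
    {"xyz": [0, 0, 0.4], "spin": 0},
    {"xyz": [0, 0, 0.4], "spin": 0},
    {"xyz": [0, 0, 0], "spin": 0},
    {"xyz": [0, 0, 0], "spin": 0},
  ],
  gripper=61,
)

```text
time: 27.95
tool_pos: [483.9, 122.7, 110.2]
tcp_rot: [3.141, -0.002, 0.295]
contact_force: [0.0, 0.3, -0.4]
grip_width: 56.3
finger_force: 0.0
```

>>> jog_arm(
  targets=[
    {"xyz": [0, 0, 0.2], "spin": 0},
    {"xyz": [0, 0, 0.2], "spin": 0},
    {"xyz": [0, 0, 0.2], "spin": 0},
    {"xyz": [0, 0, 0.2], "spin": 0},
    {"xyz": [0, 0, 0.2], "spin": 0},
    {"xyz": [0, 0, 0.15], "spin": 0},
    {"xyz": [0, 0, 0.1], "spin": 0},
    {"xyz": [0, 0, 0], "spin": 0},
    {"xyz": [0, 0, 0], "spin": 0},
    {"xyz": [0, 0, 0], "spin": 0},
  ],
)

```text
time: 29.2
tool_pos: [483.5, 122.7, 9.6]
tcp_rot: [3.141, -0.001, 0.295]
contact_force: [0.6, 0.2, 0.1]
grip_width: 56.3
finger_force: 0.0
```

>>> jog_arm(
  targets=[
    {"xyz": [0, 0, 0], "spin": 0},
    {"xyz": [0, 0, 0], "spin": 0},
    {"xyz": [0, 0, 0], "spin": 0},
    {"xyz": [0, 0, 0], "spin": 0},
    {"xyz": [0, 0, 0], "spin": 0},
    {"xyz": [0, 0, 0], "spin": 0},
    {"xyz": [0, 0, 0], "spin": 0},
    {"xyz": [0, 0, 0], "spin": 0},
    {"xyz": [0, 0, 0], "spin": 0},
    {"xyz": [0, 0, 0], "spin": 0},
  ],
  gripper=0,
)

```text
time: 30.45
tool_pos: [483.3, 122.6, 9.2]
tcp_rot: [3.141, -0.0, 0.295]
contact_force: [-0.9, -1.2, 5.3]
grip_width: 40.0
finger_force: 30.0
```

>>> jog_arm(
  targets=[
    {"xyz": [0, 0, -0.1], "spin": 0},
    {"xyz": [0, 0, -0.4], "spin": 0},
    {"xyz": [0, 0, -0.5], "spin": 0},
    {"xyz": [0, 0, -0.5], "spin": 0},
    {"xyz": [0, 0, 0], "spin": 1},
    {"xyz": [0, 0, 0], "spin": 1},
    {"xyz": [0, 0, 0], "spin": 1},
    {"xyz": [0, 0, 0], "spin": 1},
    {"xyz": [0, 0, 0], "spin": 0.34},
    {"xyz": [0.05, 0.3, 0], "spin": 0},
  ],
)

```text
time: 31.7
tool_pos: [483.4, 99.0, 128.9]
tcp_rot: [-3.141, 0.001, -0.136]
contact_force: [0.4, 0.0, -2.9]
grip_width: 39.5
finger_force: 30.0
```

>>> jog_arm(
  targets=[
    {"xyz": [0.1, 0.6, 0], "spin": 0},
    {"xyz": [0.1, 0.6, 0], "spin": 0},
    {"xyz": [0.1, 0.6, 0], "spin": 0},
    {"xyz": [0.1, 0.6, 0], "spin": 0},
    {"xyz": [0.1, 0.6, 0], "spin": 0},
    {"xyz": [0.1, 0.6, 0], "spin": 0},
    {"xyz": [0.1, 0.6, 0], "spin": 0},
    {"xyz": [0.1, 0.6, 0], "spin": 0},
    {"xyz": [0.05, 0.5, 0], "spin": 0},
    {"xyz": [0.02, 0.38, 0], "spin": 0},
  ],
)

```text
time: 32.95
tool_pos: [489.2, -362.9, 128.6]
tcp_rot: [-3.141, 0.001, -0.139]
contact_force: [0.1, -0.5, -3.8]
grip_width: 39.9
finger_force: 30.0
```

>>> jog_arm(
  targets=[
    {"xyz": [0, 0, 0], "spin": 0},
    {"xyz": [0, 0, 0], "spin": 0},
    {"xyz": [0, 0, 0], "spin": 0},
    {"xyz": [0, 0, 0], "spin": 0},
    {"xyz": [0, 0, 0], "spin": 0},
    {"xyz": [0, 0, 0], "spin": 0},
    {"xyz": [0, 0, 0], "spin": 0},
    {"xyz": [0, 0, 0], "spin": 0},
    {"xyz": [0, 0, 0], "spin": 0},
    {"xyz": [0, 0, 0], "spin": 0},
  ],
)

```text
time: 34.2
tool_pos: [489.7, -361.4, 129.1]
tcp_rot: [-3.142, -0.0, -0.139]
contact_force: [0.1, -0.2, -3.8]
grip_width: 39.7
finger_force: 30.0
```

```bash
python3 - <<'E'
from h import *
k=cam('wrist');im=bot.capture('wrist');cv2.imwrite('pics/w7.png',im)
o=bot.get_obs();print(o['tool_pos'],o['tcp_rot'],o['grip_width'])
E
```

```text
[ 489.6722189  -361.42261235  129.13504078] [ 3.14156188e+00 -9.81749414e-05 -1.39272916e-01] 39.68632427348001
```

View pics/w7.png

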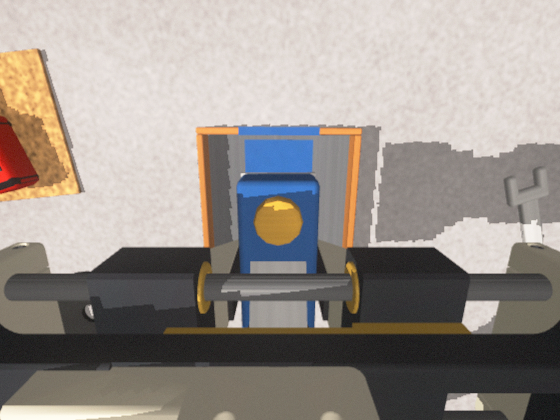

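The plane hangs square over the blue tray, centred on the pad (column 279). Lowering it.

>>> jog_arm(
  targets=[
    {"xyz": [0, 0, 0.3], "spin": 0},
    {"xyz": [0, 0, 0.3], "spin": 0},
    {"xyz": [0, 0, 0.3], "spin": 0},
    {"xyz": [0, 0, 0.3], "spin": 0},
    {"xyz": [0, 0, 0.18], "spin": 0},
    {"xyz": [0, 0, 0.07], "spin": 0},
    {"xyz": [0, 0, 0.04], "spin": 0},
    {"xyz": [0, 0, 0], "spin": 0},
    {"xyz": [0, 0, 0], "spin": 0},
    {"xyz": [0, 0, 0], "spin": 0},
  ],
)

```text
time: 35.5
tool_pos: [489.9, -361.5, 10.4]
tcp_rot: [3.141, -0.001, -0.139]
contact_force: [0.9, 0.3, -3.9]
grip_width: 39.5
finger_force: 30.0
```

>>> jog_arm(
  targets=[
    {"xyz": [0, 0, 0], "spin": 0},
    {"xyz": [0, 0, 0], "spin": 0},
    {"xyz": [0, 0, 0], "spin": 0},
    {"xyz": [0, 0, 0], "spin": 0},
    {"xyz": [0, 0, 0], "spin": 0},
    {"xyz": [0, 0, 0], "spin": 0},
    {"xyz": [0, 0, 0], "spin": 0},
    {"xyz": [0, 0, 0], "spin": 0},
    {"xyz": [0, 0, 0], "spin": 0},
    {"xyz": [0, 0, 0], "spin": 0},
  ],
  gripper=70,
)

```text
time: 36.75
tool_pos: [489.7, -361.4, 9.9]
tcp_rot: [3.142, -0.0, -0.139]
contact_force: [-0.5, -0.2, -1.1]
grip_width: 64.2
finger_force: 0.0
```

>>> jog_arm(
  targets=[
    {"xyz": [0, 0, -0.27], "spin": 0},
    {"xyz": [0, 0, -0.4], "spin": 0},
    {"xyz": [0, 0, -0.4], "spin": 0},
    {"xyz": [0, 0, -0.4], "spin": 0},
    {"xyz": [0, 0, 0], "spin": -1},
    {"xyz": [0, 0, 0], "spin": -1},
    {"xyz": [0, 0, 0], "spin": -1},
    {"xyz": [0, 0, 0], "spin": -0.1},
    {"xyz": [0.25, -0.45, 0], "spin": 0},
    {"xyz": [0.25, -0.45, 0], "spin": 0},
  ],
)

```text
time: 38.0
tool_pos: [517.0, -283.1, 127.5]
tcp_rot: [-3.142, -0.0, 0.167]
contact_force: [0.6, -0.2, 0.7]
grip_width: 64.3
finger_force: 0.0
```

>>> jog_arm(
  targets=[
    {"xyz": [0.25, -0.48, 0], "spin": 0},
    {"xyz": [0.25, -0.48, 0], "spin": 0},
    {"xyz": [0.25, -0.48, 0], "spin": 0},
    {"xyz": [0.3, -0.48, 0], "spin": 0},
    {"xyz": [0, 0, 0], "spin": 0},
    {"xyz": [0, 0, 0], "spin": 0},
    {"xyz": [0, 0, 0], "spin": 0},
    {"xyz": [0, 0, 0], "spin": 0},
    {"xyz": [0, 0, 0], "spin": 0},
    {"xyz": [0, 0, 0], "spin": 0},
  ],
)

```text
time: 39.25
tool_pos: [573.5, -118.3, 127.6]
tcp_rot: [3.142, -0.0, 0.17]
contact_force: [-0.4, 0.8, 0.5]
grip_width: 64.3
finger_force: 0.0
```

```bash
python3 - <<'E'
from h import *
k=cam('wrist');im=bot.capture('wrist');cv2.imwrite('pics/w8.png',im)
o=bot.get_obs();print(o['tool_pos'],o['tcp_rot'],o['grip_width'])
E
```

```text
[ 573.49294674 -118.19843769  127.54857229] [ 3.14159138e+00 -8.29028688e-05  1.70386078e-01] 64.14800465128623
```

View pics/w8.png

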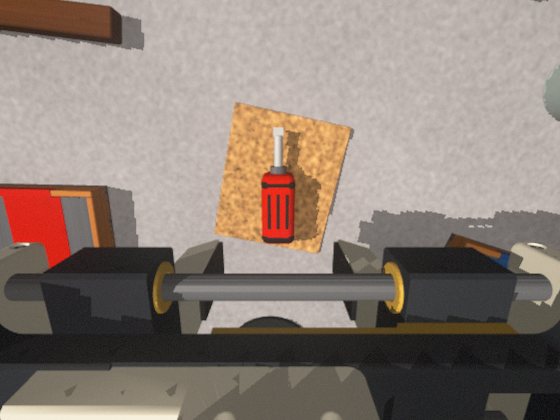

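The screwdriver lies where it was left near the mat's centre (handle at (279,208)), lined up with the fingers.

>>> jog_arm(
  targets=[
    {"xyz": [0, 0, 0.3], "spin": 0},
    {"xyz": [0, 0, 0.3], "spin": 0},
    {"xyz": [0, 0, 0.3], "spin": 0},
    {"xyz": [0, 0, 0.3], "spin": 0},
    {"xyz": [0, 0, 0.2], "spin": 0},
    {"xyz": [0, 0, 0.1], "spin": 0},
    {"xyz": [0, 0, 0], "spin": 0},
    {"xyz": [0, 0, 0], "spin": 0},
    {"xyz": [0, 0, 0], "spin": 0},
    {"xyz": [0, 0, 0], "spin": 0},
  ],
)

```text
time: 40.55
tool_pos: [573.8, -118.1, 8.0]
tcp_rot: [3.141, -0.001, 0.171]
contact_force: [0.2, -0.6, 0.5]
grip_width: 64.6
finger_force: 0.0
```

>>> jog_arm(
  targets=[
    {"xyz": [0, 0, 0], "spin": 0},
    {"xyz": [0, 0, 0], "spin": 0},
    {"xyz": [0, 0, 0], "spin": 0},
    {"xyz": [0, 0, 0], "spin": 0},
    {"xyz": [0, 0, 0], "spin": 0},
    {"xyz": [0, 0, 0], "spin": 0},
    {"xyz": [0, 0, 0], "spin": 0},
    {"xyz": [0, 0, 0], "spin": 0},
    {"xyz": [0, 0, 0], "spin": 0},
    {"xyz": [0, 0, 0], "spin": 0},
  ],
  gripper=0,
)

```text
time: 41.8
tool_pos: [573.6, -118.0, 7.5]
tcp_rot: [3.142, -0.0, 0.171]
contact_force: [0.2, -0.0, -0.5]
grip_width: 29.9
finger_force: 30.0
```

>>> jog_arm(
  targets=[
    {"xyz": [0, 0, -0.1], "spin": 0},
    {"xyz": [0, 0, -0.4], "spin": 0},
    {"xyz": [0, 0, -0.5], "spin": 0},
    {"xyz": [0, 0, -0.5], "spin": 0},
    {"xyz": [0, 0, 0], "spin": 0.15},
    {"xyz": [-0.2, -0.6, 0], "spin": 0},
    {"xyz": [-0.2, -0.6, 0], "spin": 0},
    {"xyz": [-0.2, -0.6, 0], "spin": 0},
    {"xyz": [-0.2, -0.6, 0], "spin": 0},
    {"xyz": [-0.19, -0.62, 0], "spin": 0},
  ],
)

```text
time: 43.05
tool_pos: [456.3, 109.6, 126.9]
tcp_rot: [-3.141, 0.001, 0.155]
contact_force: [1.1, -0.1, -0.9]
grip_width: 29.7
finger_force: 30.0
```

>>> jog_arm(
  targets=[
    {"xyz": [0, 0, 0], "spin": 0},
    {"xyz": [0, 0, 0], "spin": 0},
    {"xyz": [0, 0, 0], "spin": 0},
    {"xyz": [0, 0, 0], "spin": 0},
    {"xyz": [0, 0, 0], "spin": 0},
    {"xyz": [0, 0, 0], "spin": 0},
    {"xyz": [0, 0, 0], "spin": 0},
    {"xyz": [0, 0, 0], "spin": 0},
    {"xyz": [0, 0, 0], "spin": 0},
    {"xyz": [0, 0, 0], "spin": 0},
  ],
)

```text
time: 44.3
tool_pos: [457.8, 108.4, 127.6]
tcp_rot: [3.142, -0.0, 0.156]
contact_force: [0.3, 0.2, -2.0]
grip_width: 30.0
finger_force: 30.0
```

```bash
python3 - <<'E'
from h import *
k=cam('wrist');im=bot.capture('wrist');cv2.imwrite('pics/w9.png',im)
o=bot.get_obs();print(o['tool_pos'],o['tcp_rot'],o['grip_width'])
E
```

```text
[457.81313411 108.44778209 127.55376437] [ 3.14158382e+00 -1.24785568e-04  1.55879225e-01] 29.323719186243892
```

View pics/w9.png

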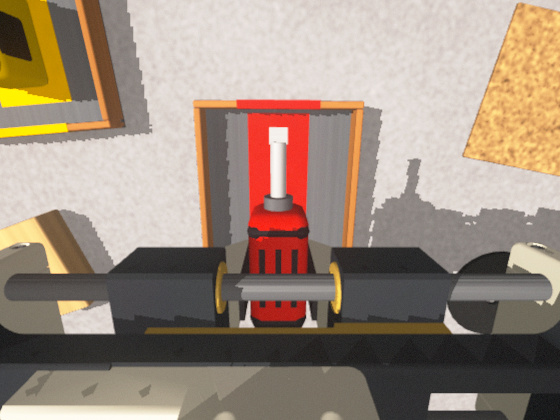

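The screwdriver is square and centred on the red pad (columns 249–308). Lowering it, releasing and lifting away.

>>> jog_arm(
  targets=[
    {"xyz": [0, 0, 0.3], "spin": 0},
    {"xyz": [0, 0, 0.3], "spin": 0},
    {"xyz": [0, 0, 0.3], "spin": 0},
    {"xyz": [0, 0, 0.3], "spin": 0},
    {"xyz": [0, 0, 0.16], "spin": 0},
    {"xyz": [0, 0, 0.07], "spin": 0},
    {"xyz": [0, 0, 0.04], "spin": 0},
    {"xyz": [0, 0, 0], "spin": 0},
    {"xyz": [0, 0, 0], "spin": 0},
    {"xyz": [0, 0, 0], "spin": 0},
  ],
)

```text
time: 45.6
tool_pos: [458.1, 108.4, 10.3]
tcp_rot: [3.142, -0.001, 0.156]
contact_force: [-0.6, -0.3, -0.3]
grip_width: 30.2
finger_force: 30.0
```

>>> jog_arm(
  targets=[
    {"xyz": [0, 0, 0], "spin": 0},
    {"xyz": [0, 0, 0], "spin": 0},
    {"xyz": [0, 0, 0], "spin": 0},
    {"xyz": [0, 0, 0], "spin": 0},
    {"xyz": [0, 0, 0], "spin": 0},
    {"xyz": [0, 0, 0], "spin": 0},
    {"xyz": [0, 0, 0], "spin": 0},
    {"xyz": [0, 0, 0], "spin": 0},
    {"xyz": [0, 0, 0], "spin": 0},
    {"xyz": [0, 0, 0], "spin": 0},
  ],
  gripper=70,
)

```text
time: 46.85
tool_pos: [457.9, 108.4, 9.9]
tcp_rot: [3.142, -0.0, 0.156]
contact_force: [-0.2, -0.1, 0.1]
grip_width: 64.4
finger_force: 0.0
```

>>> jog_arm(
  targets=[
    {"xyz": [0, 0, -0.2], "spin": 0},
    {"xyz": [0, 0, -0.4], "spin": 0},
    {"xyz": [0, 0, -0.5], "spin": 0},
    {"xyz": [0, 0, -0.5], "spin": 0},
    {"xyz": [0, 0, -0.5], "spin": 0},
    {"xyz": [-0.4, 0, -0.4], "spin": 0},
    {"xyz": [-0.4, 0, 0], "spin": 0},
    {"xyz": [0, 0, 0], "spin": 0},
    {"xyz": [0, 0, 0], "spin": 0},
    {"xyz": [0, 0, 0], "spin": 0},
  ],
)

```text
time: 48.1
tool_pos: [395.2, 98.5, 209.7]
tcp_rot: [-3.142, 0.0, 0.156]
contact_force: [-0.2, -0.4, -0.2]
grip_width: 64.5
finger_force: 0.0
```

```bash
python3 - <<'E'
from h import *
k=cam('wrist');im=bot.capture('wrist');cv2.imwrite('pics/w10.png',im)
cv2.imwrite('pics/s10.png',bot.capture('scene'))
o=bot.get_obs();print(o['time'],o['tool_pos'],o['tcp_rot'],o['grip_width'])
E
```

```text
48.2 [395.02780312  98.4959811  209.56930547] [-3.14151177e+00  5.73901736e-04  1.55725339e-01] 64.37523901693835
```

View pics/w10.png

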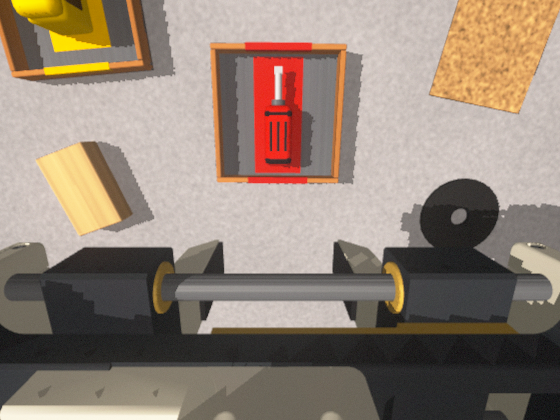

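View pics/s10.png

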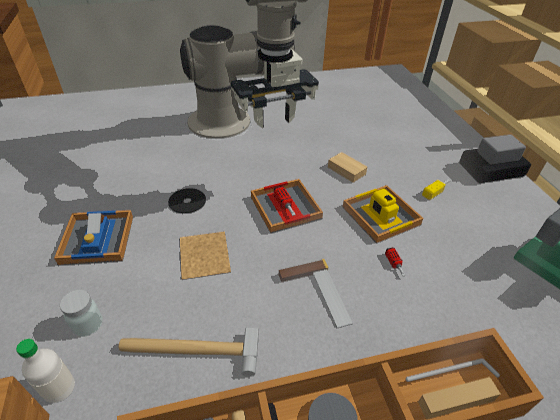

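The pictures show each tool centred in its own tray: screwdriver (278,115) on the red pad, tape measure at (385,207) and plane at (95,237) in the scene view. The disc, jar and square have not moved and the gripper is clear.

```bash
python3 -c "
from plant import bot
print(bot.close_job())"
```

```text
the job is handed in; nothing more can be done
None
```

The job is handed in: all three tools look centred and aligned in the trays of their own colour in the last camera views, and the disc, jar and square stayed put; the hand-in returned no verdict.

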